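# Fit the filter cartridge to the bench dust extractor

## Robot

A 6-joint arm with a two-finger parallel gripper is mounted at the origin on the work surface. World frame = base frame: x ahead of the robot, y to its left, z up, the work surface at z = 0. Lengths are in m, angles in rad, forces in N, time in s.
With the tool pointing down it reaches from about 0.3 to 0.875 m from the base axis. Payload 6.4 kg.
Tool frame: the origin (TCP) lies at the very end of the fingers, on their centre line; the grasp point (between the pads) lies 19 mm behind it; z points along the fingers, y is the direction in which the jaws open and shut (so a half turn about z gives the same grasp; the last joint's range is limited). The gripper opens to 85 mm and grips with 20 to 120 N. Pads are 22 mm wide; open, the fingers measure 114 mm over their backs; the gripper's body (76 mm by 85 mm) begins 54 mm behind the grasp point. The pads swing forward as they close: fully open they stand 13 mm farther back than shut.
Start: joints at [1.134, 0.181, 1.607, -0, 1.354, -0.206], TCP at [0.132, 0.56, 0.231] pointing down, gripper open.
Joint ranges: [-2.99, 2.99], [-0.89, 2.07], [0.3, 2.58], [-1.14, 4.28], [0, 2.63], [-3.12, 3.12]. Speed limits (rad/s): [2.57, 2.57, 3.01, 3.14, 3.14, 3.14].

## Interface

Orientations are given as a unit quaternion [x, y, z, w].
In Python, from rig import robot gives the robot as it stands.
- The arm moves only by the shell command python3 -m inch 'ROWS' [FORCE]. ROWS is JSON, a list of rows, each an object of numbers: "x", "y", "z": the shift along the tool's x, y, z in units of 50 mm (1.0 is 50 mm); "wx", "wy", "wz": the turn, a rotation vector about the tool's x, y, z in units of 6 degrees (1.0 is 6 degrees); "fingers": the closure, from 0 (fully open) to 1 (shut). In form: [{"x": .., "y": .., "z": .., "wx": .., "wy": .., "wz": .., "fingers": ..}, ...]. A call has 1 to 5 rows; each row shifts and turns the commanded pose from where the row before left it, along the tool's axes as they then stand; what a row does not reach is not made up. A row lasts 1/8 s, in which the tool goes at most 62.5 mm and 10.7 degrees, less where a joint would pass 70% of its speed; a pose out of reach is approached as far as the arm can. A call is refused whole if a number of a shift passes 1 or a number of a turn 1, either way. A call with a gripper value outside its range is refused whole. The fingers move at their own pace and stop on an object; FORCE is the grip in N (left out, the last holds). Time passes only in rows, so rows that do not move let the fingers close. It gives the time, the measured TCP pose, the force and the opening at its end, in the units of the state.
- robot.read_state(): the state, without advancing time (a new reading comes with each control period).
- robot.snapshot(name): name is "side" or "top" or "wrist"; returns (picture, depth): 480x640x3 uint8, red, green, blue; 480x640 float32, m along the optical axis (not along the pixel's ray), 0 where there is no reading.
- robot.calibration(name): a dict with "fx", "fy", "cx", "cy" (pixels), "view" (4x4, takes a point from world to camera coordinates). Camera axes: x right, y up, looking along -z (the intrinsics and any distortion apply to the point x, -y, -z); pixel columns grow to the right and rows downward; lengths in m; the calibration is good to about 2 mm. The wrist camera is an equidistant fisheye: a pixel r from the principal point sees the ray r / f radians off the axis. A picture is of the moment at which its call begins: read the wrist's pose just before it. calibration takes no time and is no camera call; for the wrist camera it gives the pose at the moment of the call.
- robot.job_done(): hands the job in, once; it reports no verdict.
The state is a dict: "t": time; "joint_pos": joint angles; "joint_velocities": joint speeds; "tau": joint torques, N m; "ee_pos": TCP position; "tcp_rot": TCP orientation; "wrist_force": force on the tool from outside, world axes, zero at the start; "wrist_torque": the same for the moment, N m; "grip_width": finger opening in m.
Only numpy, scipy, OpenCV 4.12 (cv2) and the standard library are available. Lean on these libraries where they do the work, as an engineer would, in place of code of your own. Each camera call takes 0.05 s, during which the arm holds its last target. There are 200 camera calls.

## Task

Fit the smaller of the two grey filter cartridges into the round sloping mount on the dust extractor: lugs into the entry slots, push it in against the spring, turn it about a quarter turn clockwise to the stop, and let go so that it stays locked. You will have to feel for (or look closely for) where the slots are; leave the larger cartridge and everything else on the bench as they stand.

Things in the scene. Friction and masses are not known exactly. Their poses are not given: they have to be found in the camera images.
- cartridge_center (a point): Smaller grey cartridge, loose, upright at the start, 130 to 220 g, 68 mm high; point on its axis 34 mm above its underside, z up its axis (outwards once fitted). Neck and body 52 to 54 mm in diameter, 40 mm high, grip bar on top. Two alike lugs on its +x and -x sides, in line with the bar, reach 34.5 mm from the axis; each 10 mm wide, 5 mm high, 12 to 17 mm above the underside.
- cartridge_grip (a point): Centre of the smaller cartridge's grip bar, 54 mm above its underside; same axes as cartridge_center. The bar is 52 mm long (x), 18 mm thick (y) and 28 mm high; the round body's flat top is 14 mm below this point.
- mouth (a point): Centre of the extractor's round mount, in the black lip ring's outer face, about 135 mm above the bench; z out of the mount along its axis, up and leaning 30 degrees from vertical to the machine's front. Ring 89 mm outside, 59 mm bore. Two opposite entry slots, 17 mm wide, near its +y and -y sides: the fixed ring is set turned by an unknown angle up to 0.45 rad either way.
- seat (a point): Point on the mount's axis 17 mm inside the mouth, where the spring plate stands when free (fixed; same axes as mouth). With lugs in line with the slots (within about 5 degrees) the cartridge drops freely from lugs on the lip, 5 mm, until its underside meets the plate here. The plate then pushes back with 6 N, rising to 12 N at its bottom 10.8 mm further in.
- spring_plate (a joint): How far the spring plate is pushed in, m. Lugs pass under the lip at 8 to 10.5 mm; held so, the cartridge turns clockwise (looking into the mount) to a hard stop 87 degrees on; the notch is reached from 74. Let go there, the spring lifts the lugs into the locking notch: plate at 5 mm, cartridge_center 12 mm out of mouth. Short of the notch it stays at 8 mm or more; not turned, it springs back to 0.
- big_cartridge_center (a point): The larger grey cartridge, loose, upright, of the same form but 72 mm in diameter and 75 mm high: it does not fit and stays where it stands. The point is on its axis at half height.
- jar: Clear jar with a black cap, 64 mm in diameter, 85 mm high, loose; origin at the centre of its underside. Not needed.
- cap_a: Black plastic cap, a disc 60 mm in diameter and 18 mm high, loose; origin at its underside. Not needed.
- cap_b: Black plastic cap, a disc 44 mm in diameter and 13 mm high, loose; origin at its underside. Not needed.
- float: Small orange fishing float, 52 mm in diameter, 58 mm high, loose, standing; origin at its underside. Not needed.
- bracket: White plastic angle bracket, 60 by 25 mm, 35 mm high, loose; origin at its underside. Not needed.
- screwdriver: Screwdriver lying on the bench, loose. Not needed.
Things that resemble listed ones, but are neither listed nor needed, are in the scene too. Leave any purple or turquoise look-alike of the part that bears cartridge_center alone.

How it is judged:
On the way:
1. the cartridge is pushed in against the spring, square in the mount (z of cartridge_center in the frame of mouth below 0.0095 m and distance between cartridge_center and mouth below 0.014 m and angle between the z axis of cartridge_center and the z axis of mouth, either way round below 0.12 rad), for 0.1 s.
At the end, for the whole second after the job is handed in: The smaller cartridge rests released and locked in the notch: centre 10.3 to 13.8 mm out from the mouth plane, under 15 mm from the mouth, square within 0.1 rad; the larger cartridge within 30 mm of its start and upright, every other loose thing within 40 mm (z of cartridge_center in the frame of mouth between 0.0103 and 0.0138 m and distance between cartridge_center and mouth below 0.015 m and angle between the z axis of cartridge_center and the z axis of mouth, either way round below 0.1 rad and linear speed of cartridge below 0.02 m/s and distance of big_cartridge_center from where it was at the start of the episode below 0.03 m and distance of each of jar, cap_a, cap_b, float, bracket, screwdriver from where it was at the start of the episode below 0.04 m); the robot touches nothing.
It fails at once if the larger cartridge is knocked over (angle between big_cartridge_center's own z axis and vertical above 0.5 rad).
It also fails if it takes over 58 s, if anything falls off the work surface, if the arm or the gripper's body presses on something with over 40 N, if the wrist force passes 120 N, or if a joint passes its speed limit or range.

## Working session

There is one attempt and no reset: what is moved stays moved. The work goes in short steps, Python scripts to look and compute and a shell command to move; the robot and the scene stay as the last step left them, time stands still between calls to the robot, and variables do not carry over. Pictures are saved under pics/ and viewed, about 8 in all and at most 12, crops included, and the job is handed in when it is done.

```bash
mkdir -p pics; ls; python3 - <<'E'
from rig import robot
import cv2,numpy as np
for n in ("top","side"):
    im,d=robot.snapshot(n); np.savez(f"{n}0.npz",im=im,d=d,**{k:np.array(v) for k,v in robot.calibration(n).items() if k in("fx","fy","cx","cy","view")})
    cv2.imwrite(f"pics/{n}0.png",im[...,::-1])
    print(robot.calibration(n))
print(robot.read_state())
E
```

```text
pics
{'fx': 444.5706673680157, 'fy': 444.5706673680157, 'cx': 316.2826661467061, 'cy': 241.02016105036282, 'view': array([[ 0.02832228, -0.99950325,  0.01382422, -0.08035704],
       [ 0.9799404 ,  0.03049189,  0.19694429, -0.52937554],
       [-0.19726799,  0.007969  ,  0.98031721, -0.93421306],
       [ 0.        ,  0.        ,  0.        ,  1.        ]])}
{'fx': 470.7337808645349, 'fy': 470.7337808645349, 'cx': 310.19837403747084, 'cy': 239.53927817019763, 'view': array([[ 0.9867396 , -0.1606841 , -0.02292561, -0.50363134],
       [ 0.11918064,  0.6213868 ,  0.77438648, -0.10620439],
       [-0.11018592, -0.76685009,  0.63229739, -1.01572686],
       [ 0.        ,  0.        ,  0.        ,  1.        ]])}
{'t': 0.1, 'joint_pos': array([ 1.13370627e+00,  1.81510059e-01,  1.60792412e+00,  1.93891848e-05,
        1.35382078e+00, -2.06292458e-01]), 'joint_velocities': array([ 7.63745766e-04, -3.11356725e-03, -2.47423756e-03, -2.52809744e-03,
        2.95672904e-04,  3.73081867e-06]), 'tau': array([ 4.03763909e-05, -4.45878732e+01, -3.52238953e+01, -3.81915361e-04,
        4.17020812e-03, -2.52473114e-05]), 'ee_pos': array([0.13128439, 0.55928489, 0.23044212]), 'tcp_rot': array([ 1.15144884e-01,  9.93348360e-01, -7.85525421e-04, -2.71767415e-04]), 'wrist_force': array([0.06166709, 0.17709586, 0.25655204]), 'wrist_torque': array([0.02141429, 0.00212162, 0.05358499]), 'grip_width': 0.08526141626195427}
```

View pics/top0.png

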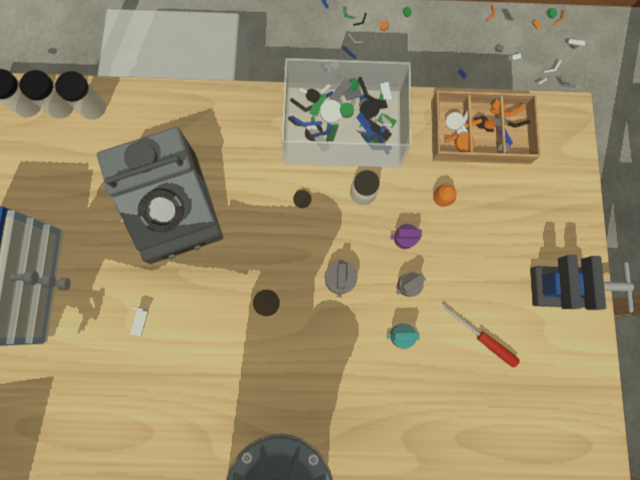

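View pics/side0.png

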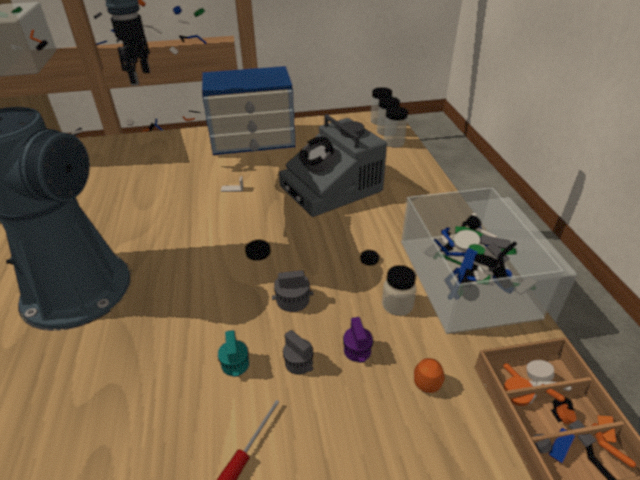

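Top picture: the candidates are the big grey cartridge (341,277), the small grey one (411,284), and the purple (407,236) and turquoise (404,336) look-alikes. The small grey one at (411,284) fits the description. The mount is at (161,209). I'll confirm with crops and measure.

```bash
cat > h.py <<'E'
import numpy as np,cv2
def load(n): return np.load(n)
def cloud(z):
    d=z["d"]; v,u=np.mgrid[0:480,0:640]
    c=np.stack([(u-z["cx"])/z["fx"]*d,-(v-z["cy"])/z["fy"]*d,-d],-1)
    V=z["view"]; return (c-V[:3,3])@V[:3,:3]
def proj(z,p):
    c=z["view"][:3,:3]@np.array(p)+z["view"][:3,3]; return z["cx"]+z["fx"]*c[0]/-c[2], z["cy"]-z["fy"]*c[1]/-c[2]
E
python3 - <<'E'
from h import *
z=load("top0.npz");P=cloud(z);im=z["im"][...,::-1]
a=cv2.resize(im[254:314,300:440],None,fx=5,fy=5,interpolation=cv2.INTER_CUBIC)[:, :700]
b=cv2.resize(im[175:245,95:225],None,fx=5,fy=5,interpolation=cv2.INTER_CUBIC)
o=np.zeros((600,700,3),np.uint8); o[:250,:700]=a[:250]; o[250:600,:650]=b; cv2.imwrite("pics/crop1.png",o)
for n in("top0.npz","side0.npz"):
    z=load(n);P=cloud(z)
    r=(slice(254,314),slice(300,440)) if n[0]=="t" else (slice(320,380),slice(270,330))
    Q=P[r].reshape(-1,3)
    g=z["im"][r].reshape(-1,3).astype(int)
    for lo,hi in((.058,.075),(.035,.046)):
        m=(Q[:,2]>lo)&(Q[:,2]<hi)&(np.abs(Q[:,1]+.25)<.2)
        for nm,mm in(("small",Q[:,1]<-.23),("big",Q[:,1]>=-.23)):
            q=Q[m&mm]
            if len(q)<5: continue
            w,v=np.linalg.eigh(np.cov(q[:,:2].T)); print(n,nm,lo,len(q),q.mean(0).round(4),np.median(q[:,:2],0).round(4),"span",np.ptp(q,axis=0).round(3),"dir",v[:,1].round(3),np.sqrt(w*12).round(4))
E
```

```text
top0.npz small 0.058 204 [ 0.4432 -0.2769  0.0671] [ 0.443  -0.2773] span [0.04  0.048 0.014] dir [-0.568  0.823] [0.018  0.0526]
top0.npz big 0.058 152 [ 0.4534 -0.1207  0.0724] [ 0.4526 -0.1213] span [0.051 0.019 0.015] dir [-0.998  0.061] [0.0193 0.0557]
top0.npz small 0.035 275 [ 0.4433 -0.2765  0.0396] [ 0.4432 -0.2761] span [0.053 0.054 0.01 ] dir [-0.81  -0.586] [0.0444 0.0588]
top0.npz big 0.035 223 [ 0.4509 -0.1179  0.0446] [ 0.45   -0.1122] span [0.071 0.071 0.01 ] dir [-0.406  0.914] [0.0693 0.0715]
side0.npz small 0.058 321 [ 0.4443 -0.2793  0.0669] [ 0.4445 -0.2799] span [0.04  0.049 0.013] dir [-0.584  0.812] [0.0185 0.0532]
side0.npz small 0.035 328 [ 0.4394 -0.2858  0.0402] [ 0.4356 -0.2875] span [0.054 0.053 0.011] dir [-0.959  0.285] [0.0402 0.0533]
```

View pics/crop1.png

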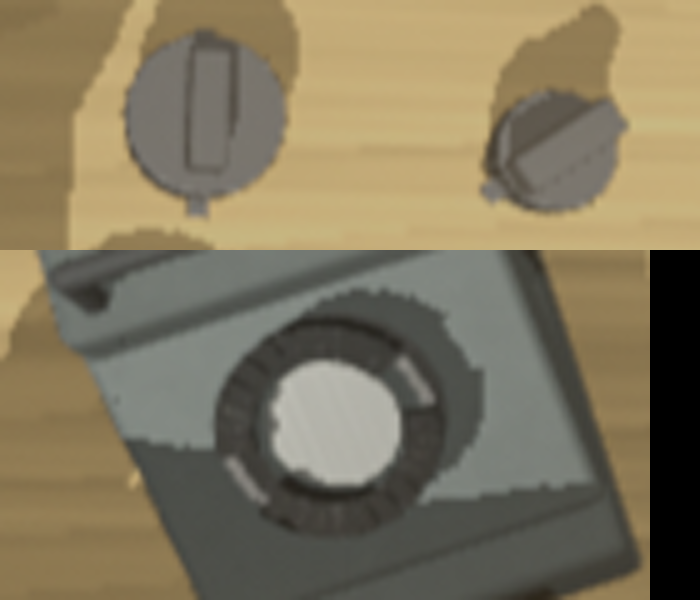

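The crop confirms it: the small cartridge (crop right, about 555,150) has a 54 mm body and an 18x53 mm bar in line with its lugs. The ring at crop (330,430) shows two lighter opposite patches, at (417,380) and (245,480), which are probably the slots. Next I'll measure the mount frame.

```bash
cat > m.py <<'E'
from h import *
from scipy.optimize import least_squares
for n,(u,v,w) in(("top0.npz",(161,209,30)),("side0.npz",(317,151,24))):
    z=load(n);P=cloud(z);g=z["im"].astype(int).max(-1)
    Q=P[v-w:v+w,u-w:u+w].reshape(-1,3);G=g[v-w:v+w,u-w:u+w].ravel()
    z0=Q[:,2];print(n,"pt",P[v,u].round(4))
    # plane RANSAC w/ normal 30deg tilt, topmost plane
    rng=np.random.default_rng(0);best=(0,)
    ok=Q[(z0>.09)&(z0<.2)&(G<75)]
    for _ in range(3000):
        a,b,c=ok[rng.choice(len(ok),3,False)];nn=np.cross(b-a,c-a);l=np.linalg.norm(nn)
        if l<2e-4: continue
        nn/=l;nn*=np.sign(nn[2])
        if abs(np.degrees(np.arccos(nn[2]))-30)>5: continue
        s=(np.abs((ok-a)@nn)<.0015).sum()
        if s>best[0]: best=(s,nn,a)
    s,nn,a=best; q=ok[np.abs((ok-a)@nn)<.002]; m=q.mean(0);nn=np.linalg.svd(q-m)[2][2];nn*=np.sign(nn[2])
    lat=np.cross(nn,[0,0,1]);lat/=np.linalg.norm(lat);dn=np.cross(lat,nn)
    X=np.c_[(q-m)@lat,(q-m)@dn]
    # ring 59..89: centre via robust: penalise outside annulus
    def f(c):
        r=np.hypot(*(X-c).T);return np.maximum(0,r-.0445)+np.maximum(0,.0295-r)
    r=least_squares(lambda c:f(c),[0,0],diff_step=1e-3,x_scale=.01,loss="soft_l1",f_scale=.001)
    C=m+r.x[0]*lat+r.x[1]*dn
    rr=np.hypot(*(X-r.x).T)
    print(len(q),"n",nn.round(3),"tilt",np.degrees(np.arccos(nn[2])).round(2),"front az",np.degrees(np.arctan2(nn[1],nn[0])).round(2),"C",C.round(4),"proj",proj(z,C),np.percentile(rr,[1,5,50,95,99]).round(4))
    # unwrap ring brightness by angle
    A=[]
    for t in range(0,360,6):
        vals=[]
        for R in(.033,.037,.041):
            p=C+R*(np.cos(np.radians(t))*lat+np.sin(np.radians(t))*dn);uu,vv=proj(z,p);uu,vv=int(round(uu)),int(round(vv));
            vals.append((int(g[vv,uu]),round(1000*float((P[vv,uu]-C)@nn))))
        A.append((t,vals))
    print("lat",lat.round(3),*A,sep="\n" if 0 else " ")
E
python3 m.py
```

```text
top0.npz pt [0.5756 0.2613 0.1219]
483 n [-0.469 -0.176  0.865] tilt 30.08 front az -159.49 C [0.5669 0.2575 0.1346] proj (np.float64(160.39585533889368), np.float64(211.544967988629)) [0.0296 0.0307 0.0378 0.0439 0.0446]
lat [-0.35   0.937  0.   ] (0, [(63, -25), (83, -13), (130, -6)]) (6, [(65, 1), (73, 0), (93, 2)]) (12, [(65, 1), (71, 0), (66, -2)]) (18, [(66, 2), (66, -1), (65, 1)]) (24, [(73, -1), (69, 0), (70, 0)]) (30, [(71, -4), (74, -1), (65, -1)]) (36, [(69, 4), (69, -2), (77, 1)]) (42, [(69, 0), (67, 0), (62, 1)]) (48, [(66, 0), (66, 0), (65, 1)]) (54, [(63, 0), (61, 1), (58, 0)]) (60, [(66, 0), (66, -1), (66, 0)]) (66, [(63, 1), (53, -39), (55, 0)]) (72, [(63, 0), (64, -2), (65, -1)]) (78, [(63, 0), (62, -1), (63, -1)]) (84, [(64, -3), (55, -5), (56, -1)]) (90, [(65, 0), (66, -2), (65, 2)]) (96, [(68, -2), (65, -1), (66, 1)]) (102, [(71, -2), (65, 2), (65, -1)]) (108, [(78, 2), (71, -2), (65, -1)]) (114, [(74, -1), (66, 1), (65, -2)]) (120, [(68, 1), (64, 3), (64, 1)]) (126, [(62, -1), (64, 1), (64, -1)]) (132, [(65, 1), (64, -3), (64, 1)]) (138, [(68, -2), (68, -2), (62
[... 3081 characters left out ...]
1)]) (246, [(29, 0), (19, 0), (14, 0)]) (252, [(30, 0), (23, -2), (11, -2)]) (258, [(25, 2), (18, 2), (32, 1)]) (264, [(16, 2), (20, -2), (29, 0)]) (270, [(28, 2), (17, 3), (17, 2)]) (276, [(18, -1), (17, 1), (11, -2)]) (282, [(21, -1), (23, -1), (24, 0)]) (288, [(21, -1), (14, -2), (22, 1)]) (294, [(24, 0), (13, -1), (20, 0)]) (300, [(20, 0), (25, 3), (22, 2)]) (306, [(16, 3), (25, 3), (19, 2)]) (312, [(22, 1), (25, 1), (18, 0)]) (318, [(27, 0), (18, 2), (17, 0)]) (324, [(18, 2), (18, 3), (21, 1)]) (330, [(30, 0), (32, -1), (36, 2)]) (336, [(43, -1), (68, -4), (67, -42)]) (342, [(57, -7), (74, -40), (80, -167)]) (348, [(73, -5), (77, -5), (85, -176)]) (354, [(68, -4), (88, -6), (94, -174)])
```

The patches are real slots: the depth there drops below the lip, and both cameras put them at about −11.5° from the lateral axis. The ring centre is about (0.567, 0.2585, 0.135) with a 30° tilt, which matches the given values. Next is a helper that turns a target pose into row values.

```bash
cat > go.py <<'E'
import numpy as np
from scipy.spatial.transform import Rotation as R
C=np.array([.567,.2585,.135]);az=np.radians(-159.1);n=np.array([.5*np.cos(az),.5*np.sin(az),np.sqrt(.75)])
lat=np.cross(n,[0,0,1]);lat/=np.linalg.norm(lat);dn=np.cross(lat,n)
def down(azy):  # tool down, jaw (y) azimuth in deg
    a=np.radians(azy);y=np.array([np.cos(a),np.sin(a),0]);z=np.array([0,0,-1.]);return R.from_matrix(np.c_[np.cross(y,z),y,z])
def mount(t,h,off=(0,0)): # jaw y at angle t (clockwise looking in), TCP h above mouth plane
    t=np.radians(t);y=np.cos(t)*lat+np.sin(t)*dn;z=-n
    return C+h*n+off[0]*lat+off[1]*dn,R.from_matrix(np.c_[np.cross(y,z),y,z])
def plan(p,Rt,N=None,frm=None):
    if frm is None:
        from rig import robot
        s=robot.read_state();frm=(s["ee_pos"],R.from_quat(s["tcp_rot"]));print("t %.2f"%s["t"],s["ee_pos"].round(4),"w",round(s["grip_width"],4),"F",s["wrist_force"].round(1),"j",s["joint_pos"].round(2))
    R0=frm[1];d=R0.inv().apply(np.array(p)-frm[0]);rv=(R0.inv()*Rt).as_rotvec()
    for k in range(N or 1,200):
        w=rv/k;M=sum(R.from_rotvec(w*i).as_matrix() for i in range(k));v=np.linalg.solve(M,d)
        if N or (np.abs(v).max()<.05 and np.linalg.norm(v)<.06 and np.degrees(np.abs(w).max())<6):break
    q=np.array(frm[0],float);r=R0;path=[]
    for i in range(k): q=q+r.apply(v);r=r*R.from_rotvec(w);path.append(q.round(3).tolist())
    print("N",k,"xyz",(v/.05).round(3),"w",(np.degrees(w)/6).round(3),"path",path[::3])
    return p,Rt
E
python3 - <<'E'
from go import *
a=plan([.38,.15,.25],down(56))
b=plan([.4437,-.278,.13],down(35),frm=a)
b=plan([.4437,-.278,.043],down(35),frm=b)
E
```

```text
t 0.10 [0.1313 0.5593 0.2304] w 0.0853 F [0.1 0.2 0.3] j [ 1.13  0.18  1.61  0.    1.35 -0.21]
N 9 xyz [-0.863 -0.633 -0.043] w [-0.002 -0.     0.385] path [[0.166, 0.519, 0.233], [0.26, 0.389, 0.239], [0.338, 0.248, 0.246]]
N 8 xyz [-0.853 -0.675  0.3  ] w [0.    0.    0.438] path [[0.396, 0.098, 0.235], [0.432, -0.061, 0.19], [0.444, -0.224, 0.145]]
N 2 xyz [0.   0.   0.87] w [0. 0. 0.] path [[0.444, -0.278, 0.086]]
```

```bash
python3 -m inch '[{"x":-0.86,"y":-0.63,"z":-0.04,"wz":0.385,"fingers":0},{"x":-0.86,"y":-0.63,"z":-0.04,"wz":0.385,"fingers":0},{"x":-0.86,"y":-0.63,"z":-0.04,"wz":0.385,"fingers":0},{"x":-0.86,"y":-0.63,"z":-0.04,"wz":0.385,"fingers":0},{"x":-0.86,"y":-0.63,"z":-0.04,"wz":0.385,"fingers":0}]'
python3 -m inch '[{"x":-0.86,"y":-0.63,"z":-0.04,"wz":0.385,"fingers":0},{"x":-0.86,"y":-0.63,"z":-0.04,"wz":0.385,"fingers":0},{"x":-0.86,"y":-0.63,"z":-0.04,"wz":0.385,"fingers":0},{"x":-0.86,"y":-0.63,"z":-0.04,"wz":0.385,"fingers":0},{"x":0,"fingers":0}]'
python3 -c '
from go import *
plan([.4437,-.278,.13],down(35))'
```

```text
t 0.10 [0.1313 0.5593 0.2304] w 0.0853 F [0.1 0.2 0.3] j [ 1.13  0.18  1.61  0.    1.35 -0.21]
N 16 xyz [-0.915 -0.683  0.126] w [-0.001  0.     0.435] path [[0.168, 0.516, 0.224], [0.266, 0.375, 0.205], [0.343, 0.222, 0.187], [0.4, 0.061, 0.168], [0.433, -0.107, 0.149], [0.444, -0.278, 0.13]]schema error: expected keys x, y, z, wx, wy, wz, fingers
schema error: expected keys x, y, z, wx, wy, wz, fingers
```

```bash
python3 -m inch '[{"x":-0.86,"y":-0.63,"z":-0.04,"wx":0,"wy":0,"wz":0.385,"fingers":0},{"x":-0.86,"y":-0.63,"z":-0.04,"wx":0,"wy":0,"wz":0.385,"fingers":0},{"x":-0.86,"y":-0.63,"z":-0.04,"wx":0,"wy":0,"wz":0.385,"fingers":0},{"x":-0.86,"y":-0.63,"z":-0.04,"wx":0,"wy":0,"wz":0.385,"fingers":0},{"x":-0.86,"y":-0.63,"z":-0.04,"wx":0,"wy":0,"wz":0.385,"fingers":0}]'
python3 -m inch '[{"x":-0.86,"y":-0.63,"z":-0.04,"wx":0,"wy":0,"wz":0.385,"fingers":0},{"x":-0.86,"y":-0.63,"z":-0.04,"wx":0,"wy":0,"wz":0.385,"fingers":0},{"x":-0.86,"y":-0.63,"z":-0.04,"wx":0,"wy":0,"wz":0.385,"fingers":0},{"x":-0.86,"y":-0.63,"z":-0.04,"wx":0,"wy":0,"wz":0.385,"fingers":0}]'
python3 -c '
from go import *
plan([.4437,-.278,.13],down(35))'
```

```text
t: 0.72
ee_pos: [0.2882, 0.3428, 0.2411]
tcp_rot: [0.215, 0.977, -0.0, -0.0]
wrist_force: [0.6, -0.1, 0.9]
grip_width: 0.0853
t: 1.23
ee_pos: [0.3798, 0.1505, 0.2492]
tcp_rot: [0.293, 0.956, 0.0, 0.0]
wrist_force: [1.0, 0.5, -0.2]
grip_width: 0.0853
t 1.23 [0.3798 0.1505 0.2492] w 0.0853 F [ 1.   0.5 -0.2] j [ 0.08 -0.23  1.97  0.    1.4  -0.89]
N 8 xyz [-0.855 -0.675  0.298] w [0.    0.    0.436] path [[0.396, 0.099, 0.234], [0.431, -0.061, 0.19], [0.444, -0.224, 0.145]]
```

```bash
python3 -m inch '[{"x":-0.855,"y":-0.675,"z":0.3,"wx":0,"wy":0,"wz":0.436,"fingers":0},{"x":-0.855,"y":-0.675,"z":0.3,"wx":0,"wy":0,"wz":0.436,"fingers":0},{"x":-0.855,"y":-0.675,"z":0.3,"wx":0,"wy":0,"wz":0.436,"fingers":0},{"x":-0.855,"y":-0.675,"z":0.3,"wx":0,"wy":0,"wz":0.436,"fingers":0}]'
python3 -m inch '[{"x":-0.855,"y":-0.675,"z":0.3,"wx":0,"wy":0,"wz":0.436,"fingers":0},{"x":-0.855,"y":-0.675,"z":0.3,"wx":0,"wy":0,"wz":0.436,"fingers":0},{"x":-0.855,"y":-0.675,"z":0.3,"wx":0,"wy":0,"wz":0.436,"fingers":0},{"x":-0.855,"y":-0.675,"z":0.3,"wx":0,"wy":0,"wz":0.436,"fingers":0},{"x":0,"y":0,"z":0,"wx":0,"wy":0,"wz":0,"fingers":0}]'
python3 - <<'E'
from go import *
from rig import robot
import cv2
plan([.4437,-.278,.0425],down(35))
c=robot.calibration("wrist");im,d=robot.snapshot("wrist");cv2.imwrite("pics/w1.png",im[...,::-1]);print(c)
E
```

```text
t: 1.72
ee_pos: [0.4313, -0.061, 0.1887]
tcp_rot: [0.379, 0.925, 0.0, 0.0]
wrist_force: [1.0, 1.0, 0.4]
grip_width: 0.0855
t: 2.35
ee_pos: [0.4426, -0.2793, 0.1277]
tcp_rot: [0.463, 0.886, 0.0, -0.001]
wrist_force: [-0.4, 0.1, -0.5]
grip_width: 0.0853
t 2.35 [ 0.4426 -0.2793  0.1277] w 0.0853 F [-0.4  0.1 -0.5] j [-0.79  0.19  1.82 -0.    1.13 -1.4 ]
N 2 xyz [0.004 0.017 0.852] w [-0.004 -0.009 -0.018] path [[0.443, -0.279, 0.085]]
{'fx': 371.64829954431775, 'fy': 371.64829954431775, 'cx': 318.4880011401762, 'cy': 241.16279786690276, 'view': array([[ 8.21755018e-01,  5.69840678e-01, -5.40424825e-04,
        -2.04914615e-01],
       [-5.49371926e-01,  7.91984854e-01, -2.66365310e-01,
         4.70053133e-01],
       [-1.51357780e-01,  2.19183924e-01,  9.63871999e-01,
        -1.49360202e-01],
       [ 0.00000000e+00,  0.00000000e+00,  0.00000000e+00,
         1.00000000e+00]])}
```

View pics/w1.png

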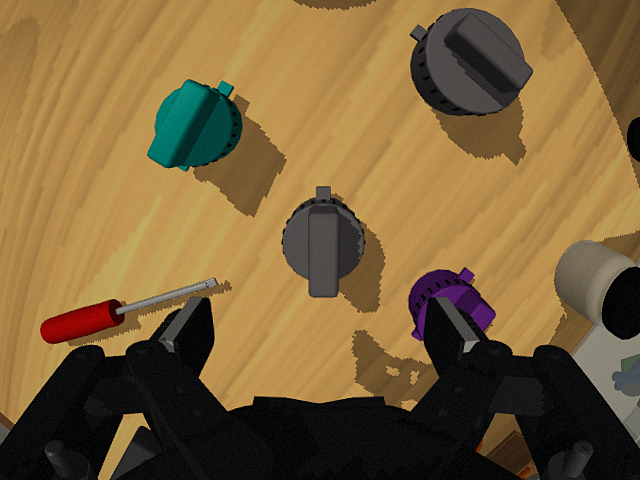

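The wrist view shows the grey bar at (323,250), upright in the image and centred between the fingers at (190,330) and (452,325). Turquoise is at (195,120) and purple at (455,305), both clear. I'll go down and grip.

```bash
python3 -m inch '[{"x":0.005,"y":0.017,"z":0.6,"wx":0,"wy":0,"wz":-0.018,"fingers":0},{"x":0.005,"y":0.017,"z":0.6,"wx":0,"wy":0,"wz":-0.018,"fingers":0},{"x":0,"y":0,"z":0.5,"wx":0,"wy":0,"wz":0,"fingers":0},{"x":0,"y":0,"z":0,"wx":0,"wy":0,"wz":0,"fingers":0.5},{"x":0,"y":0,"z":0,"wx":0,"wy":0,"wz":0,"fingers":1}]' 90
python3 -m inch '[{"x":0,"y":0,"z":0,"wx":0,"wy":0,"wz":0,"fingers":1},{"x":0,"y":0,"z":0,"wx":0,"wy":0,"wz":0,"fingers":1},{"x":0,"y":0,"z":0,"wx":0,"wy":0,"wz":0,"fingers":1},{"x":0,"y":0,"z":0,"wx":0,"wy":0,"wz":0,"fingers":1}]' 90
python3 - <<'E'
from go import *
from rig import robot
plan([.4437,-.278,.25],down(35))
E
```

```text
t: 3.02
ee_pos: [0.4456, -0.2747, 0.0454]
tcp_rot: [0.459, 0.888, -0.0, 0.001]
wrist_force: [0.2, -0.3, -0.3]
grip_width: 0.0516
t: 3.52
ee_pos: [0.4456, -0.2756, 0.0455]
tcp_rot: [0.46, 0.888, -0.0, 0.001]
wrist_force: [-0.8, 0.4, 6.9]
grip_width: 0.0163
t 3.52 [ 0.4456 -0.2756  0.0455] w 0.0163 F [-0.8  0.4  6.9] j [-0.78  0.32  1.86  0.    0.96 -1.4 ]
N 5 xyz [-0.004 -0.011 -0.818] w [0.001 0.003 0.009] path [[0.445, -0.276, 0.086], [0.444, -0.278, 0.209]]
```

```bash
python3 -m inch '[{"x":0,"y":0,"z":-0.4,"wx":0,"wy":0,"wz":0,"fingers":1},{"x":0,"y":0,"z":-0.8,"wx":0,"wy":0,"wz":0,"fingers":1},{"x":0,"y":0,"z":-1,"wx":0,"wy":0,"wz":0,"fingers":1},{"x":0,"y":0,"z":-1,"wx":0,"wy":0,"wz":0,"fingers":1},{"x":0,"y":0,"z":-0.8,"wx":0,"wy":0,"wz":0,"fingers":1}]' 90
python3 - <<'E'
from go import *
p,r=mount(78.5,.12)
plan(p,r); print(p)
E
```

```text
t: 4.15
ee_pos: [0.445, -0.2751, 0.2465]
tcp_rot: [0.46, 0.888, -0.0, 0.001]
wrist_force: [0.1, -0.3, -2.2]
grip_width: 0.0161
t 4.15 [ 0.445  -0.2751  0.2465] w 0.0161 F [ 0.1 -0.3 -2.2] j [-0.78  0.05  1.72  0.    1.37 -1.4 ]
N 9 xyz [0.864 0.746 0.147] w [-0.541 -0.123  0.052] path [[0.45, -0.218, 0.239], [0.471, -0.047, 0.226], [0.494, 0.124, 0.229]]
[0.51094773 0.23709572 0.23892305]
```

```bash
python3 -m inch '[{"x":0.864,"y":0.746,"z":0.147,"wx":-0.541,"wy":-0.123,"wz":0.052,"fingers":1},{"x":0.864,"y":0.746,"z":0.147,"wx":-0.541,"wy":-0.123,"wz":0.052,"fingers":1},{"x":0.864,"y":0.746,"z":0.147,"wx":-0.541,"wy":-0.123,"wz":0.052,"fingers":1},{"x":0.864,"y":0.746,"z":0.147,"wx":-0.541,"wy":-0.123,"wz":0.052,"fingers":1},{"x":0.864,"y":0.746,"z":0.147,"wx":-0.541,"wy":-0.123,"wz":0.052,"fingers":1}]' 90
python3 -m inch '[{"x":0.864,"y":0.746,"z":0.147,"wx":-0.541,"wy":-0.123,"wz":0.052,"fingers":1},{"x":0.864,"y":0.746,"z":0.147,"wx":-0.541,"wy":-0.123,"wz":0.052,"fingers":1},{"x":0.864,"y":0.746,"z":0.147,"wx":-0.541,"wy":-0.123,"wz":0.052,"fingers":1},{"x":0.864,"y":0.746,"z":0.147,"wx":-0.541,"wy":-0.123,"wz":0.052,"fingers":1},{"x":0,"y":0,"z":0,"wx":0,"wy":0,"wz":0,"fingers":1}]' 90
python3 - <<'E'
from go import *
from h import *
from rig import robot
p,r=mount(78.5,.12); plan(p,r)
c=robot.calibration("wrist");im,d=robot.snapshot("wrist");cv2.imwrite("pics/w2.png",im[...,::-1]);np.savez("w2.npz",im=im,d=d,**c)
for n in("top","side"):
    im,d=robot.snapshot(n);np.savez(n+"1.npz",im=im,d=d,**robot.calibration(n))
E
```

```text
t: 4.78
ee_pos: [0.4778, 0.0115, 0.2234]
tcp_rot: [0.467, 0.872, 0.111, 0.094]
wrist_force: [1.0, 0.0, -0.2]
grip_width: 0.0164
t: 5.4
ee_pos: [0.5092, 0.2409, 0.2368]
tcp_rot: [0.463, 0.848, 0.198, 0.166]
wrist_force: [-0.9, -0.1, -2.0]
grip_width: 0.0166
t 5.40 [0.5092 0.2409 0.2368] w 0.0166 F [-0.9 -0.1 -2. ] j [ 0.17 -0.18  2.05  0.14  0.77 -0.48]
N 1 xyz [-0.087  0.009 -0.035] w [-0.002 -0.048  0.046] path [[0.511, 0.237, 0.239]]
```

View pics/w2.png

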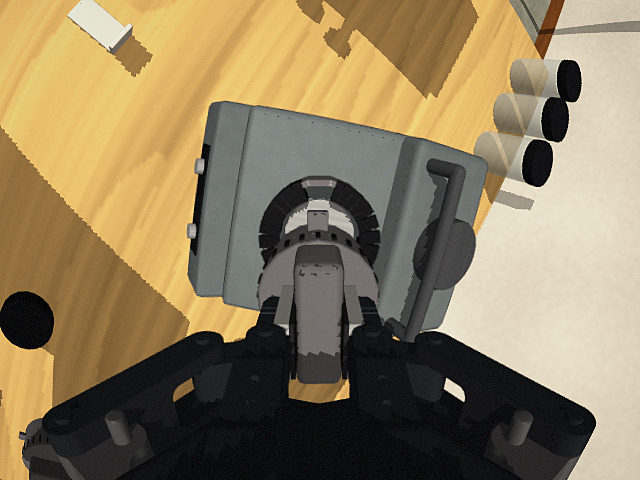

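The lug at (318,220) lines up with the slot at (319,183) in the wrist view. I'll check the cartridge's offset in the tool frame and the ring/slot geometry from this closer view.

```bash
cat > wc.py <<'E'
from h import *; from go import *
def wcloud(z):
    d=z["d"];v,u=np.mgrid[0:480,0:640];a=(u-z["cx"])/z["fx"];b=(v-z["cy"])/z["fy"];r=np.hypot(a,b)+1e-9
    k=np.tan(r)/r;c=np.stack([a*k*d,-b*k*d,-d],-1);V=z["view"];return (c-V[:3,3])@V[:3,:3]
E
python3 - <<'E'
from wc import *
z=load("w2.npz");P=wcloud(z)
T=R.from_quat([.463,.848,.198,.166]);tcp=np.array([.5092,.2409,.2368])
from rig import robot
s=robot.read_state();T=R.from_quat(s["tcp_rot"]);tcp=s["ee_pos"]
Q=T.inv().apply((P-tcp).reshape(-1,3)).reshape(480,640,3)
for (u,v) in((318,220),(319,183),(320,255),(320,300),(320,370),(318,215),(275,275),(365,275)): print((u,v),Q[v,u].round(4),P[v,u].round(4),z["d"][v,u].round(3))
# body side/top points: cylinder fit in tool frame
m=np.zeros((480,640),bool);m[225:300,255:385]=True
m&=(z["d"]>0);q=Q[m];g=z["im"][m].astype(int).max(-1)
for lo,hi in((-.03,-.018),(-.003,.009),(.009,.03)):
    s=q[(q[:,2]>lo)&(q[:,2]<hi)&(np.hypot(q[:,0],q[:,1])<.04)]
    if len(s)>10: print(lo,len(s),np.percentile(s,[1,50,99],axis=0).round(4).tolist())
# body points fit circle r~.0265
s=q[(q[:,2]>.006)&(q[:,2]<.03)&(np.hypot(q[:,0],q[:,1])<.032)]
rr=least=None
from scipy.optimize import least_squares
f=least_squares(lambda p:np.hypot(s[:,0]-p[0],s[:,1]-p[1])-p[2],[0,0,.027],loss="soft_l1",f_scale=.001);print("cyl",f.x.round(4),len(s))
# ring: pts in C frame
D=P-C;h=D@n;X=D@lat;Y=D@dn;g=z["im"].max(-1)
mm=(np.abs(h)<.004)&(np.hypot(X,Y)<.055)&(g<85);print("ring h",np.median(h[mm]).round(4),mm.sum())
x=np.c_[X[mm],Y[mm]]
ff=least_squares(lambda c:np.maximum(0,np.hypot(*(x-c).T)-.0445)+np.maximum(0,.0295-np.hypot(*(x-c).T)),[0,0],diff_step=1e-3,x_scale=.01,loss="soft_l1",f_scale=.001);print("ring centre off lat,dn",ff.x.round(4))
qq=P[mm];nn=np.linalg.svd(qq-qq.mean(0))[2][2];nn*=np.sign(nn[2]);print("n",nn.round(3),n.round(3))
for t in range(140,200,3):
    p=[np.array([np.cos(np.radians(t)),np.sin(np.radians(t))])*r_+ff.x for r_ in(.034,.039)]
    print(t,[round(float(np.median(h[np.hypot(X-a[0],Y-a[1])<.0012])),4) if (np.hypot(X-a[0],Y-a[1])<.0012).any() else None for a in p],end=" ")
    t2=t+180; p=[np.array([np.cos(np.radians(t2)),np.sin(np.radians(t2))])*r_+ff.x for r_ in(.034,.039)]
    print([round(float(np.median(h[np.hypot(X-a[0],Y-a[1])<.0012])),4) if (np.hypot(X-a[0],Y-a[1])<.0012).any() else None for a in p])
E
```

```text
(318, 220) [0.0355 0.0006 0.0315] [0.5074 0.2729 0.2061] 0.177
(319, 183) [0.0428 0.0013 0.1244] [0.5474 0.2961 0.1252] 0.264
(320, 255) [ 0.0311  0.0013 -0.01  ] [0.4908 0.2621 0.2429] 0.138
(320, 300) [ 0.0178  0.0013 -0.021 ] [0.4926 0.2488 0.2537] 0.131
(320, 370) [-0.0124  0.0015 -0.0211] [0.5081 0.223  0.2569] 0.139
(318, 215) [0.0384 0.0005 0.0292] [0.5048 0.275  0.2078] 0.174
(275, 275) [ 0.0174 -0.0176  0.0051] [0.4913 0.2439 0.2219] 0.156
(365, 275) [0.0168 0.0208 0.0071] [0.5202 0.2624 0.239 ] 0.158
-0.03 1881 [[0.0181, -0.0079, -0.0227], [0.0254, 0.0006, -0.0211], [0.0316, 0.0094, -0.0183]]
-0.003 2949 [[0.0063, -0.0251, -0.0023], [0.0189, -0.0011, 0.0066], [0.032, 0.0258, 0.0086]]
0.009 989 [[0.0065, -0.0261, 0.0091], [0.0302, -0.0003, 0.0148], [0.0336, 0.0266, 0.0299]]
cyl [0.0099 0.0004 0.0215] 2821
ring h -0.001 3221
ring centre off lat,dn [ 0.0025 -0.001 ]
n [-0.465 -0.184  0.866] [-0.467 -0.178  0.866]
140 [None, None] [-0.0005, -0.0011]
143 [None, None] [-0.0007, -0.0013]
146 [None, None] [-0.001, -0.0008]
149 [None, None] [-0.0013, -0.0008]
152 [None, None] [-0.0157, -0.0066]
155 [None, None] [-0.0408, -0.0071]
158 [None, None] [0.0879, -0.0068]
161 [None, None] [0.0884, 0.0854]
164 [None, None] [0.0886, -0.0059]
167 [None, None] [0.0888, -0.007]
170 [None, None] [0.0888, -0.0068]
173 [None, None] [0.0886, -0.0066]
176 [None, None] [0.0873, -0.0064]
179 [None, None] [-0.041, -0.0065]
182 [None, None] [-0.0408, -0.007]
185 [None, None] [-0.0059, -0.0006]
188 [None, None] [-0.0008, -0.0009]
191 [None, None] [-0.0005, -0.0003]
194 [None, None] [-0.0009, -0.0009]
197 [None, None] [-0.0008, -0.0006]
```

```bash
python3 - <<'E'
from wc import *
from rig import robot
from scipy.optimize import least_squares
s=robot.read_state();T=R.from_quat(s["tcp_rot"]);tcp=s["ee_pos"]
z=load("w2.npz");P=wcloud(z);Q=T.inv().apply((P-tcp).reshape(-1,3)).reshape(480,640,3)
for v in list(range(236,262,4))+list(range(365,400,3)): print(v,Q[v,320].round(4).tolist(),end=" ; ")
print()
q=Q[(np.abs(Q[...,2]+.021)<.004)&(np.abs(Q[...,1])<.012)&(np.abs(Q[...,0])<.04)];print("bartop",len(q),np.percentile(q,[.5,50,99.5],axis=0).round(4).tolist())
# body flat top rim (z~.0065): rim points front; fit circle w fixed r=.0265 to outermost in each y-bin
for zz in(.0066,.012):
  b=[]
  for y in np.arange(-.02,.021,.002):
    k=Q[(np.abs(Q[...,1]-y)<.001)&(np.abs(Q[...,2]-zz)<.002)&(np.abs(Q[...,0])<.04)]
    if len(k)>3:b.append((np.percentile(k[:,0],97),y))
  b=np.array(b)
  f=least_squares(lambda p:np.hypot(b[:,0]-p[0],b[:,1]-p[1])-.0265,[0,0],loss="soft_l1",f_scale=.001);print("rim centre",zz,f.x.round(4),len(b))
l=Q[205:232,300:337].reshape(-1,3);l=l[(l[:,2]>.022)&(l[:,2]<.037)];print("lug",np.percentile(l,[2,50,98],axis=0).round(4).tolist())
# same from top/side, mount frame -> offset of body points relative TCP in tool axes
for nme in("top1.npz","side1.npz"):
    y=load(nme);Pp=cloud(y);q=T.inv().apply((Pp-tcp).reshape(-1,3))
    k=(np.hypot(q[:,0],q[:,1])<.04)&(q[:,2]>.009)&(q[:,2]<.044);q=q[k]
    f=least_squares(lambda p:np.hypot(q[:,0]-p[0],q[:,1]-p[1])-.0268,[0,0],loss="soft_l1",f_scale=.001);print(nme,len(q),"body centre",f.x.round(4),np.percentile(q,[1,99],axis=0).round(3).tolist())
    k2=T.inv().apply((Pp-tcp).reshape(-1,3));k2=k2[(np.abs(k2[:,2]+.022)<.003)&(np.abs(k2[:,1])<.011)&(np.abs(k2[:,0])<.036)];print("  bar",len(k2),np.percentile(k2,[1,50,99],axis=0).round(4).tolist() if len(k2)>5 else "")
y=load("top1.npz");im=y["im"][150:260,90:230][...,::-1];cv2.imwrite("pics/crop2.png",cv2.resize(im,None,fx=5,fy=5,interpolation=cv2.INTER_CUBIC))
E
```

```text
236 [0.0326, 0.0014, 0.0124] ; 240 [0.032, 0.0014, 0.0081] ; 244 [0.0309, 0.0014, 0.0059] ; 248 [0.0316, 0.0013, -0.0025] ; 252 [0.0313, 0.0013, -0.0068] ; 256 [0.0314, 0.0013, -0.0121] ; 260 [0.0317, 0.0012, -0.0175] ; 365 [-0.0106, 0.0015, -0.0204] ; 368 [-0.0115, 0.0015, -0.0211] ; 371 [-0.0131, 0.0015, -0.0208] ; 374 [-0.0139, 0.0015, -0.0218] ; 377 [-0.0159, 0.0015, -0.0211] ; 380 [-0.0176, 0.0015, -0.0209] ; 383 [-0.0196, 0.0015, -0.0202] ; 386 [-0.2749, 0.0048, 0.308] ; 389 [-0.2816, 0.0048, 0.309] ; 392 [-0.2885, 0.0049, 0.3103] ; 395 [-0.2952, 0.0049, 0.3112] ; 398 [-0.3006, 0.0049, 0.3102] ; 
bartop 5875 [[-0.0193, -0.011, -0.0242], [0.0113, 0.0007, -0.0212], [0.0316, 0.0108, -0.0175]]
rim centre 0.0066 [0.0058 0.0005] 21
rim centre 0.012 [0.0067 0.0005] 21
lug [[0.0301, -0.0066, 0.0274], [0.0351, 0.0001, 0.0296], [0.0403, 0.0076, 0.0354]]
top1.npz 140 body centre [ 0.0011 -0.0015] [[-0.034, -0.021, 0.009], [0.003, 0.026, 0.043]]
  bar 124 [[-0.0249, -0.0083, -0.0248], [-0.014, 0.0, -0.022], [-0.0022, 0.0087, -0.0192]]
side1.npz 255 body centre [0.0026 0.0011] [[-0.033, -0.027, 0.009], [0.007, 0.022, 0.043]]
  bar 82 [[-0.0251, -0.0093, -0.0246], [-0.0086, 0.0029, -0.0222], [0.0236, 0.0102, -0.0192]]
```

The cameras agree to 1–2 mm: the cartridge sits about 1.5 to 3 mm towards +x in the tool relative to the ring, so I'll correct by −2.2 mm. The slot centre is at about −11.8°. I'll approach to just above the lip.

```bash
cat >> go.py <<'E'
def cart(t,h,dx=-.0022,dy=-.0003):
    p,r=mount(t,h);return p+r.apply([dx,dy,0]),r
def force():
    from rig import robot
    s=robot.read_state();T=R.from_quat(s["tcp_rot"]).inv();p=T.apply(s["ee_pos"]-C)
    D=s["ee_pos"]-C;y=R.from_quat(s["tcp_rot"]).apply([0,1,0]);print("h %.4f"%(D@n),"lat/dn",(D@lat).round(4),(D@dn).round(4),"t_y %.2f"%np.degrees(np.arctan2(y@dn,y@lat)),"tilt %.2f"%np.degrees(np.arccos(-T.inv().apply([0,0,1])@n)),"Ftool",T.apply(s["wrist_force"]).round(1),"Ttool",T.apply(s["wrist_torque"]).round(2),"w",s["grip_width"].round(4))
E
python3 -c "
from go import *
force();a=plan(*cart(78.2,.085));plan(*cart(78.2,.05),N=2,frm=a)"
```

```text
Traceback (most recent call last):
  File "go.py", line 27, in force
    D=s["ee_pos"]-C;y=R.from_quat(s["tcp_rot"]).apply([0,1,0]);print("h %.4f"%(D@n),"lat/dn",(D@lat).round(4),(D@dn).round(4),"t_y %.2f"%np.degrees(np.arctan2(y@dn,y@lat)),"tilt %.2f"%np.degrees(np.arccos(-T.inv().apply([0,0,1])@n)),"Ftool",T.apply(s["wrist_force"]).round(1),"Ttool",T.apply(s["wrist_torque"]).round(2),"w",s["grip_width"].round(4))
                                                                                                                                                                                                                                                                                                                                    ^^^^^^^^^^^^^^^^^^^^^
AttributeError: 'float' object has no attribute 'round'
```

```bash
sed -i 's/s\["grip_width"\].round(4))$/round(s["grip_width"],4))/' go.py
python3 -c "
from go import *
force();a=plan(*cart(78.2,.085));plan(*cart(78.2,.05),N=2,frm=a)"
```

```text
h 0.1183 lat/dn -0.0002 -0.0016 t_y 78.49 tilt 0.14 Ftool [ 0.8 -0.3  0.8] Ttool [0.36 0.04 0.01] w 0.0161
t 5.55 [0.5105 0.2367 0.2366] w 0.0161 F [-0.3  0.6 -0.9] j [ 0.16 -0.19  2.05  0.14  0.77 -0.48]
N 1 xyz [-0.047  0.028  0.666] w [-0.019 -0.015 -0.049] path [[0.528, 0.241, 0.209]]
N 2 xyz [ 0.   -0.    0.35] w [0. 0. 0.] path [[0.536, 0.244, 0.194]]
```

The arm was still settling when that picture was taken, so the x offset was contaminated by about 4 mm. I'll approach part way, settle and re-measure.

```bash
python3 -m inch '[{"x":0,"y":0.028,"z":0.66,"wx":-0.02,"wy":-0.015,"wz":-0.05,"fingers":1},{"x":0,"y":0,"z":0,"wx":0,"wy":0,"wz":0,"fingers":1},{"x":0,"y":0,"z":0,"wx":0,"wy":0,"wz":0,"fingers":1},{"x":0,"y":0,"z":0,"wx":0,"wy":0,"wz":0,"fingers":1}]' 90
cat > meas.py <<'E'
from wc import *
from rig import robot
from scipy.optimize import least_squares
s=robot.read_state();T=R.from_quat(s["tcp_rot"]);tcp=s["ee_pos"];c=robot.calibration("wrist");im,d=robot.snapshot("wrist");z=dict(im=im,d=d,**c)
force();cv2.imwrite("pics/w3.png",im[60:420,140:500,::-1])
P=wcloud(z);Q=T.inv().apply((P-tcp).reshape(-1,3)).reshape(480,640,3)
q=Q[(np.abs(Q[...,2]+.021)<.003)&(np.abs(Q[...,1])<.008)&(np.abs(Q[...,0])<.04)];print("bartop",len(q),np.percentile(q,[.5,50,99.5],axis=0).round(4).tolist())
D=P-C;h=D@n;X=D@lat;Y=D@dn;g=im.max(-1)
mm=(np.abs(h)<.004)&(np.hypot(X,Y)<.055)&(g<85);x=np.c_[X[mm],Y[mm]]
ff=least_squares(lambda c:np.maximum(0,np.hypot(*(x-c).T)-.0445)+np.maximum(0,.0295-np.hypot(*(x-c).T)),[0,0],diff_step=1e-3,x_scale=.01,loss="soft_l1",f_scale=.001)
rc=C+ff.x[0]*lat+ff.x[1]*dn;print("ring off",ff.x.round(4),"in tool",T.inv().apply(rc-tcp).round(4),"h",np.median(h[mm]).round(4))
# same ring, outer edge only
rad=np.hypot(x[:,0],x[:,1]);print("rad pct",np.percentile(rad,[1,99]).round(4))
o=T.inv().apply((P[mm]-tcp));print("ring pts tool x,y pct",np.percentile(o,[.5,99.5],axis=0).round(4).tolist())
E
python3 meas.py
```

```text
t: 6.05
ee_pos: [0.5278, 0.2431, 0.2104]
tcp_rot: [0.463, 0.847, 0.198, 0.169]
wrist_force: [0.1, -0.1, -2.0]
grip_width: 0.016
h 0.0864 lat/dn -0.0003 0.0013 t_y 78.25 tilt 0.19 Ftool [-0.3 -0.3  1.1] Ttool [ 0.4   0.03 -0.02] w 0.0164
bartop 5288 [[-0.0235, -0.0079, -0.0229], [0.0058, -0.0001, -0.0213], [0.0273, 0.0079, -0.0184]]
ring off [ 0.0024 -0.0009] in tool [ 0.0034 -0.0018  0.0864] h -0.0009
rad pct [0.0303 0.0465]
ring pts tool x,y pct [[-0.0155, -0.0452, 0.0856], [0.0443, 0.0416, 0.09]]
```

View pics/w3.png

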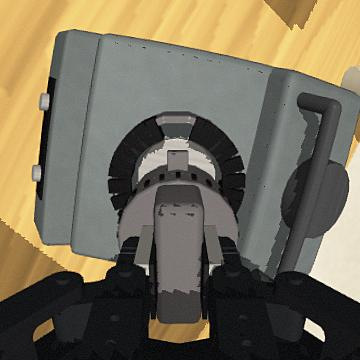

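Image: the lug at (178,160) sits directly over the slot at (178,125). Averaging all cameras, the cartridge needs about −1.5 mm in y and nothing in x. I'll lower it to just above lug contact.

```bash
python3 -m inch '[{"x":0,"y":-0.03,"z":0.4,"wx":0,"wy":0,"wz":0,"fingers":1},{"x":0,"y":0,"z":0.4,"wx":0,"wy":0,"wz":0,"fingers":1},{"x":0,"y":0,"z":0.1,"wx":0,"wy":0,"wz":0,"fingers":1},{"x":0,"y":0,"z":0.1,"wx":0,"wy":0,"wz":0,"fingers":1},{"x":0,"y":0,"z":0,"wx":0,"wy":0,"wz":0,"fingers":1}]' 90; python3 meas.py
```

```text
t: 6.72
ee_pos: [0.5498, 0.2519, 0.1657]
tcp_rot: [0.463, 0.847, 0.198, 0.169]
wrist_force: [0.0, -0.3, -1.0]
grip_width: 0.0161
h 0.0359 lat/dn -0.0 -0.0005 t_y 78.21 tilt 0.13 Ftool [0.4 0.4 1.8] Ttool [0.39 0.14 0.04] w 0.0161
bartop 5279 [[-0.0233, -0.0079, -0.023], [0.0058, -0.0002, -0.0212], [0.0274, 0.0079, -0.0185]]
ring off [ 0.0008 -0.0005] in tool [0.0008 0.0002 0.0358] h -0.001
rad pct [0.0265 0.0465]
ring pts tool x,y pct [[-0.0232, -0.0434, 0.0326], [0.0436, 0.0438, 0.0394]]
```

The underside is 10 mm inside the bore with no contact force. I'll continue down to the plate.

```bash
python3 -m inch '[{"x":0,"y":0,"z":0.05,"wx":0,"wy":0,"wz":0,"fingers":1},{"x":0,"y":0,"z":0.05,"wx":0,"wy":0,"wz":0,"fingers":1},{"x":0,"y":0,"z":0.05,"wx":0,"wy":0,"wz":0,"fingers":1},{"x":0,"y":0,"z":0,"wx":0,"wy":0,"wz":0,"fingers":1}]' 90; python3 -c "
from go import *
force()"
```

```text
t: 7.28
ee_pos: [0.5533, 0.2532, 0.1589]
tcp_rot: [0.463, 0.847, 0.198, 0.168]
wrist_force: [-4.1, -2.7, 3.1]
grip_width: 0.0162
h 0.0281 lat/dn -0.0001 -0.0008 t_y 78.21 tilt 0.09 Ftool [-0.5 -2.7 -5. ] Ttool [ 0.52  0.04 -0.05] w 0.0162
```

At h≈28 mm the axial force has changed by about 7 N and the lugs are below the lip face, so they are in the slots and the cartridge is on the plate. I'll push 9 mm further.

```bash
python3 -m inch '[{"x":0,"y":0,"z":0.06,"wx":0,"wy":0,"wz":0,"fingers":1},{"x":0,"y":0,"z":0.06,"wx":0,"wy":0,"wz":0,"fingers":1},{"x":0,"y":0,"z":0.06,"wx":0,"wy":0,"wz":0,"fingers":1},{"x":0,"y":0,"z":0,"wx":0,"wy":0,"wz":0,"fingers":1},{"x":0,"y":0,"z":0,"wx":0,"wy":0,"wz":0,"fingers":1}]' 90; python3 -c "
from go import *
force()"
```

```text
t: 7.9
ee_pos: [0.5573, 0.2548, 0.1514]
tcp_rot: [0.463, 0.847, 0.198, 0.168]
wrist_force: [-6.9, -4.1, 7.3]
grip_width: 0.0163
h 0.0194 lat/dn -0.0 -0.0008 t_y 78.20 tilt 0.09 Ftool [ -0.7  -3.4 -10.3] Ttool [0.83 0.12 0.03] w 0.0163
```

```bash
python3 -m inch '[{"x":0,"y":0,"z":0,"wx":0,"wy":0,"wz":0.5,"fingers":1},{"x":0,"y":0,"z":0,"wx":0,"wy":0,"wz":0.8,"fingers":1},{"x":0,"y":0,"z":0,"wx":0,"wy":0,"wz":0.8,"fingers":1},{"x":0,"y":0,"z":0,"wx":0,"wy":0,"wz":0.8,"fingers":1},{"x":0,"y":0,"z":0,"wx":0,"wy":0,"wz":0,"fingers":1}]' 90; python3 -c "
from go import *
force()"
```

```text
t: 8.52
ee_pos: [0.5578, 0.2553, 0.1522]
tcp_rot: [0.586, 0.767, 0.222, 0.137]
wrist_force: [-6.2, -0.6, 6.9]
grip_width: 0.0163
h 0.0197 lat/dn 0.0003 0.0002 t_y 95.66 tilt 0.20 Ftool [ 1.5 -1.9 -9. ] Ttool [0.43 0.23 0.04] w 0.0163
```

Turned 17.5° with no resistance, so the lugs are under the lip. Continuing.

```bash
python3 -m inch '[{"x":0,"y":0,"z":0,"wx":0,"wy":0,"wz":0.9,"fingers":1},{"x":0,"y":0,"z":0,"wx":0,"wy":0,"wz":0.9,"fingers":1},{"x":0,"y":0,"z":0,"wx":0,"wy":0,"wz":0.9,"fingers":1},{"x":0,"y":0,"z":0,"wx":0,"wy":0,"wz":0.9,"fingers":1},{"x":0,"y":0,"z":0,"wx":0,"wy":0,"wz":0.9,"fingers":1}]' 90; python3 -c "
from go import *
force()"; python3 -m inch '[{"x":0,"y":0,"z":0,"wx":0,"wy":0,"wz":0.9,"fingers":1},{"x":0,"y":0,"z":0,"wx":0,"wy":0,"wz":0.9,"fingers":1},{"x":0,"y":0,"z":0,"wx":0,"wy":0,"wz":0.9,"fingers":1},{"x":0,"y":0,"z":0,"wx":0,"wy":0,"wz":0.9,"fingers":1},{"x":0,"y":0,"z":0,"wx":0,"wy":0,"wz":0,"fingers":1}]' 90; python3 -c "
from go import *
force()"
```

```text
t: 9.15
ee_pos: [0.5584, 0.2552, 0.1527]
tcp_rot: [0.749, 0.608, 0.248, 0.082]
wrist_force: [-5.1, -1.5, 7.6]
grip_width: 0.0164
h 0.0199 lat/dn -0.0 0.0008 t_y 122.76 tilt 0.26 Ftool [-0.1 -0.8 -9.3] Ttool [ 0.3  -0.13 -0.08] w 0.0164
t: 9.78
ee_pos: [0.5585, 0.2551, 0.1527]
tcp_rot: [0.85, 0.458, 0.259, 0.034]
wrist_force: [-5.0, -1.4, 7.2]
grip_width: 0.0164
h 0.0199 lat/dn -0.0002 0.0009 t_y 144.26 tilt 0.26 Ftool [-0.4 -0.9 -8.8] Ttool [ 0.08 -0.46  0.08] w 0.0164
```

```bash
python3 -m inch '[{"x":0,"y":0,"z":0,"wx":0,"wy":0,"wz":0.9,"fingers":1},{"x":0,"y":0,"z":0,"wx":0,"wy":0,"wz":0.9,"fingers":1},{"x":0,"y":0,"z":0,"wx":0,"wy":0,"wz":0.9,"fingers":1},{"x":0,"y":0,"z":0,"wx":0,"wy":0,"wz":0.3,"fingers":1},{"x":0,"y":0,"z":0,"wx":0,"wy":0,"wz":0,"fingers":1}]' 90; python3 -c "
from go import *
force()"; python3 -m inch '[{"x":0,"y":0,"z":0,"wx":0,"wy":0,"wz":0.25,"fingers":1},{"x":0,"y":0,"z":0,"wx":0,"wy":0,"wz":0.25,"fingers":1},{"x":0,"y":0,"z":0,"wx":0,"wy":0,"wz":0,"fingers":1}]' 90; python3 -c "
from go import *
force()"
```

```text
t: 10.4
ee_pos: [0.5584, 0.2553, 0.1527]
tcp_rot: [0.911, 0.32, 0.261, -0.007]
wrist_force: [-5.3, -0.9, 7.9]
grip_width: 0.0161
h 0.0199 lat/dn 0.0001 0.0009 t_y 162.18 tilt 0.27 Ftool [-0.2 -1.2 -9.5] Ttool [ 0.15 -0.33 -0.17] w 0.0161
t: 10.78
ee_pos: [0.5579, 0.2561, 0.1526]
tcp_rot: [0.919, 0.296, 0.26, -0.014]
wrist_force: [-6.6, 4.0, 7.0]
grip_width: 0.0162
h 0.0199 lat/dn 0.001 0.0007 t_y 165.14 tilt 0.25 Ftool [ 1.  -6.1 -8.4] Ttool [ 0.94 -0.04 -0.44] w 0.0162
```

The torque has risen at 86.9° of turn, so it is at the stop. I'll ease out 4.5 mm so the spring seats the lugs in the notch, then open.

```bash
python3 -m inch '[{"x":0,"y":0,"z":-0.03,"wx":0,"wy":0,"wz":-0.15,"fingers":1},{"x":0,"y":0,"z":-0.03,"wx":0,"wy":0,"wz":0,"fingers":1},{"x":0,"y":0,"z":-0.03,"wx":0,"wy":0,"wz":0,"fingers":1},{"x":0,"y":0,"z":0,"wx":0,"wy":0,"wz":0,"fingers":1},{"x":0,"y":0,"z":0,"wx":0,"wy":0,"wz":0,"fingers":1}]' 90; python3 -c "
from go import *
force()"
```

```text
t: 11.4
ee_pos: [0.556, 0.2553, 0.1558]
tcp_rot: [0.917, 0.303, 0.261, -0.012]
wrist_force: [2.9, 7.5, -2.4]
grip_width: 0.0163
h 0.0237 lat/dn 0.0009 0.0005 t_y 164.31 tilt 0.25 Ftool [ 4.9 -4.8  4.8] Ttool [ 0.84  0.46 -0.18] w 0.0163
```

The cartridge now resists pulling (+4.8 N), so it is held in the notch. I'll open and back off along the axis.

```bash
python3 -m inch '[{"x":0,"y":0,"z":0,"wx":0,"wy":0,"wz":0,"fingers":0.7},{"x":0,"y":0,"z":0,"wx":0,"wy":0,"wz":0,"fingers":0.5},{"x":0,"y":0,"z":0,"wx":0,"wy":0,"wz":0,"fingers":0.4},{"x":0,"y":0,"z":0,"wx":0,"wy":0,"wz":0,"fingers":0.4}]' 90; python3 -c "
from go import *
force()"; python3 -m inch '[{"x":0,"y":0,"z":-0.3,"wx":0,"wy":0,"wz":0,"fingers":0.4},{"x":0,"y":0,"z":-0.6,"wx":0,"wy":0,"wz":0,"fingers":0.4},{"x":0,"y":0,"z":-0.9,"wx":0,"wy":0,"wz":0,"fingers":0.4},{"x":0,"y":0,"z":-0.9,"wx":0,"wy":0,"wz":0,"fingers":0.4},{"x":0,"y":0,"z":0,"wx":0,"wy":0,"wz":0,"fingers":0.4}]' 90
python3 -m inch '[{"x":0,"y":0,"z":0,"wx":0,"wy":0,"wz":0,"fingers":0.4},{"x":0,"y":0,"z":0,"wx":0,"wy":0,"wz":0,"fingers":0.4}]' 90
cat > chk.py <<'E'
from wc import *
from rig import robot
s=robot.read_state();c=robot.calibration("wrist");im,d=robot.snapshot("wrist");z=dict(im=im,d=d,**c);force()
sd,dd=robot.snapshot("side");tp,td=robot.snapshot("top")
cv2.imwrite("pics/w4.png",np.hstack([cv2.resize(im,(400,300)),cv2.resize(sd,(400,300))])[...,::-1])
for nm,P in(("wrist",wcloud(z)),("side",cloud(dict(im=sd,d=dd,**robot.calibration("side")))),("top",cloud(dict(im=tp,d=td,**robot.calibration("top"))))):
    D=P-C;h=D@n;X=D@lat;Y=D@dn;r=np.hypot(X,Y)
    m=(h>.039)&(h<.052)&(r<.032);q=np.c_[X[m],Y[m]];print(nm,"bar top h",np.median(h[m]).round(4),m.sum(),"mid",q.mean(0).round(4),"90% span",np.ptp(q,axis=0).round(3))
    w,v=np.linalg.eigh(np.cov(q.T));print("  bar t %.1f"%(np.degrees(np.arctan2(v[1,1],v[0,1]))%180),np.sqrt(12*w).round(4))
    m2=(h>.012)&(h<.024)&(r<.0255)&(r>.008);print("  flat top h",np.median(h[m2]).round(4),m2.sum())
    pp=P[(h>np.median(h[m])-.002)&(h<np.median(h[m])+.002)&m];nn=np.linalg.svd(pp-pp.mean(0))[2][2];print("  bar normal off deg",np.degrees(np.arccos(abs(nn@n))).round(1))
    rg=(np.abs(h)<.004)&(r>.032)&(r<.044);print("  ring h",np.median(h[rg]).round(4))
E
python3 chk.py
```

```text
t: 11.9
ee_pos: [0.5554, 0.2539, 0.1549]
tcp_rot: [0.917, 0.303, 0.259, -0.012]
wrist_force: [0.3, 0.4, 0.5]
grip_width: 0.0514
h 0.0235 lat/dn -0.0002 -0.0009 t_y 164.33 tilt 0.09 Ftool [ 0.7 -0.  -0.2] Ttool [ 0.02 -0.3  -0.04] w 0.0514
t: 12.52
ee_pos: [0.4932, 0.23, 0.2763]
tcp_rot: [0.916, 0.303, 0.263, -0.011]
wrist_force: [-0.3, -0.7, -0.6]
grip_width: 0.0512
t: 12.78
ee_pos: [0.4916, 0.2298, 0.2699]
tcp_rot: [0.917, 0.303, 0.258, -0.012]
wrist_force: [0.4, -0.8, 0.2]
grip_width: 0.0512
h 0.1571 lat/dn 0.0 -0.0024 t_y 164.34 tilt 0.08 Ftool [ 0.3  0.2 -0.2] Ttool [ 0.07 -0.28 -0.03] w 0.0512
wrist bar top h 0.0448 1775 mid [0.0026 0.0015] 90% span [0.03  0.053]
  bar t 74.4 [0.0175 0.0517]
  flat top h 0.017 1644
  bar normal off deg 0.3
  ring h -0.001
side bar top h 0.0452 136 mid [-0.0017  0.001 ] 90% span [0.029 0.053]
  bar t 76.4 [0.0207 0.0528]
  flat top h 0.018 115
  bar normal off deg 0.7
  ring h -0.0002
top bar top h 0.0454 179 mid [0.0005 0.0096] 90% span [0.025 0.035]
  bar t 70.3 [0.0187 0.0347]
  flat top h 0.018 210
  bar normal off deg 0.8
  ring h -0.0003
```

View pics/w4.png

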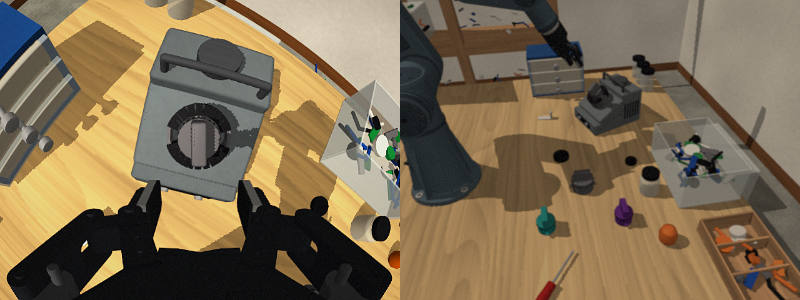

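The cartridge is seated in the ring (left view, 197,140) with its bar turned 87°, and the gripper is clear. In the side view the other objects stand where they were. I'm handing it in.

```bash
python3 -c "
from rig import robot
print(robot.job_done())"
```

```text
the job is handed in; nothing more can be done
None
```

The small grey cartridge is in the extractor mount, locked in the notch and released. I handed the job in at about 13 s of the 58 s allowed; no verdict is reported.

**What I did:** I gripped the cartridge by its bar and lined its lugs up with the slots, which I found in the depth images about 12° off the machine's cross axis. I pushed it to roughly 9.5 mm of plate travel, with about 11 N of axial force. I then turned it clockwise 87° until the torque rose at the stop and eased it out until the notch held it against a light pull. Finally I opened the gripper and backed off.

**Last checks:**
- **Height:** all three cameras put the bar top 45.4 to 45.8 mm above the ring face. That puts the cartridge centre about 11.7 mm out, inside the 10.3 to 13.8 mm window.
- **Squareness:** the bar top is within 1° of the mount axis.
- **Turn:** the wrist and side cameras give a bar angle of 74 to 76°, as expected at the stop.
- **Contact:** the force on the tool was about zero, and the gripper was well clear.
- **Other objects:** in the last picture the larger cartridge and the rest looked undisturbed. I did not measure their positions again.

**Disagreements:**
- The sideways centre estimates differed by 2 to 4 mm between the wrist and side cameras. The insertion met no lateral resistance.
- The top view saw only part of the bar, so I disregarded its centre and its 70° angle.
- One early measurement was about 4 mm off because the arm was still settling. I repeated it before inserting.

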